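# Used sharps through the flap of the sharps bin

### The job

Clear the used sharps off the instrument tray: take the syringe and the disposable scalpel one at a time, in either order, and push each one, sharp end first, through the sprung flap of the sharps bin until it drops right inside and the flap has shut behind it. Let the syringe or scalpel open the flap, keep the gripper's fingers off it, and leave the forceps, the needle holder, the bottle and the jug where they are.

Things in the scene. Friction and masses are not known exactly. Their poses are not given: they have to be found in the camera images.
- tray: fixed stainless tray, open on top, 230 (its x) x 320 (its y) x 20 high, walls and floor 3 thick; origin under its centre on the bench, z up. Syringe, scalpel, forceps and needle holder lie side by side on its floor, about 74 apart along its y, pointing roughly along its +x, in any order.
- bin: fixed hollow sharps bin, yellow with white lid: 200 deep (x, front at -100) x 170 wide (y) x 238 high, walls 3; origin under its centre on the bench, z up. Above the 180 high front wall the lid slopes up and back at 40 degrees from level for 90, then is level (folded handle 11 above it). From the opening, square to the slope, it is about 250 to the foot of the back wall.
- mouth (a point): middle of the opening in the bin's sloping lid face, level with the face's outer surface: 209 above the bench, 66 in front of the bin's centre. x points up the slope, y is the bin's y, z points out of the face, square to it (50 degrees above level, to the front). Opening 48 along x, 70 along y, with a ramp inside, 40 deep, square to the face along its lower edge. Face flush but for ribs 4 high at y = +-72.
- flap (a joint): angle of the grey flap (66 x 45 x 2.5) closing the opening from within, 4 below the face, hinged along the opening's upper edge; 0 = shut, grows as the lower edge swings inward, stop at 1.4 rad. A light spring (0.003 N m shut, 0.007 at 1 rad) shuts it; a few tenths of a newton open it. Things let go half-way may stick (the syringe by its flange): push them on by the tail.
- syringe_center (a point): used syringe with needle, 156 long, lying, 28 to 49 g; point on its axis at mid-length, 8.5 above the tray floor; x towards the needle. Along x from here: thumb disc (diameter 16) -78 to -75.5, ribbed rod (15) to -66, flange (30 wide, 17 high, stops rolling) to -63.5, barrel (diameter 17) to +17, hub (diameter 7) to +37, needle to +78. Mass centre at about -29.
- syringe_tip (a point): point of the needle, 78 ahead of syringe_center
- syringe_tail (a point): middle of the thumb disc's end face, 78 behind syringe_center
- scalpel_center (a point): used disposable scalpel, 156 long, lying flat, 24 to 42 g; point on its centre line at mid-length, half-way up, 4 above the tray floor; x towards the blade's point. Along x from here: straight white handle (13 wide, 8 high) -78 to +26, neck (8 wide) to +43, steel blade (7 wide, 3 thick) to +78. Mass centre at about -16.
- scalpel_tip (a point): point of the blade, 78 ahead of scalpel_center
- scalpel_tail (a point): middle of the handle's end face, 78 behind scalpel_center
- forceps_center (a point): reusable steel tweezer-like forceps, 150 long (x towards the tips), 16 wide, 10 high, loose in the tray; its middle, half-way up. Stays.
- holder_center (a point): reusable steel needle holder with two finger rings, 150 long (x towards the jaws, rings at the other end), 52 wide at the rings, 8 high, loose in the tray; its middle, half-way up. Stays.
- bottle: loose brown bottle with black cap, diameter 62, 170 high, standing beside the bin (-y side of it); origin under its centre, z up. Stays.
- jug: loose orange-red mug-like jug, diameter 90, 110 high, handle on its own +y side reaching about 35 beyond the wall; stands beside the bin (+y side); origin under its centre, z up. Stays.

How it is judged:
On the way, in this order (a step that is already met when the one before it is completed fails the run):
1. one of the two sharps, sharp end first, has pushed the flap open: its point is well inside while its tail is still outside (((z of syringe_tip in the frame of mouth below -0.03 m and z of syringe_tail in the frame of mouth above 0.01 m and y of syringe_tip in the frame of mouth between -0.08 and 0.08 m and x of syringe_tip in the frame of bin between -0.1 and 0.1 m and value of joint flap above 0.15 rad) or (z of scalpel_tip in the frame of mouth below -0.03 m and z of scalpel_tail in the frame of mouth above 0.01 m and y of scalpel_tip in the frame of mouth between -0.08 and 0.08 m and x of scalpel_tip in the frame of bin between -0.1 and 0.1 m and value of joint flap above 0.15 rad))), for 0.1 s.
2. with the first one right inside, the other has likewise pushed the flap open sharp end first ((((z of each of syringe_tip, syringe_tail in the frame of mouth below -0.008 m and x of syringe_center in the frame of bin between -0.1 and 0.1 m and y of syringe_center in the frame of bin between -0.085 and 0.085 m and z of syringe_center in the frame of bin below 0.19 m) and (z of scalpel_tip in the frame of mouth below -0.03 m and z of scalpel_tail in the frame of mouth above 0.01 m and y of scalpel_tip in the frame of mouth between -0.08 and 0.08 m and x of scalpel_tip in the frame of bin between -0.1 and 0.1 m and value of joint flap above 0.15 rad)) or ((z of each of scalpel_tip, scalpel_tail in the frame of mouth below -0.008 m and x of scalpel_center in the frame of bin between -0.1 and 0.1 m and y of scalpel_center in the frame of bin between -0.085 and 0.085 m and z of scalpel_center in the frame of bin below 0.19 m) and (z of syringe_tip in the frame of mouth below -0.03 m and z of syringe_tail in the frame of mouth above 0.01 m and y of syringe_tip in the frame of mouth between -0.08 and 0.08 m and x of syringe_tip in the frame of bin between -0.1 and 0.1 m and value of joint flap above 0.15 rad)))), for 0.1 s.
At the end, for the whole second after the job is handed in: syringe and scalpel both lie wholly inside the bin, point and tail at least 8 mm below the lid face; the flap is shut (under 0.08 rad); forceps, needle holder, bottle and jug are within 35 mm of where they stood (z of each of syringe_tip, syringe_tail, scalpel_tip, scalpel_tail in the frame of mouth below -0.008 m and x of syringe_center in the frame of bin between -0.1 and 0.1 m and y of syringe_center in the frame of bin between -0.085 and 0.085 m and z of each of syringe_center, scalpel_center in the frame of bin below 0.19 m and x of scalpel_center in the frame of bin between -0.1 and 0.1 m and y of scalpel_center in the frame of bin between -0.085 and 0.085 m and value of joint flap below 0.08 rad and distance of each of forceps_center, holder_center, bottle, jug from where it was at the start of the episode below 0.035 m); the robot touches nothing.
It fails at once if the fingers push on the flap (over 0.5 N) (contact force between the fingers and flap above 0.5 N).
It fails at once if the forceps or the needle holder is shoved about (over 35 mm) (distance of any of forceps_center, holder_center from where it was at the start of the episode above 0.035 m).
It fails at once if the bottle or the jug is shoved about (over 35 mm) (distance of any of bottle, jug from where it was at the start of the episode above 0.035 m).
It fails at once if the bottle or the jug is tipped (over 0.4 rad) (angle between any of bottle, jug's own z axis and vertical above 0.4 rad).
It also fails if it takes over 72 s, if anything falls off the work surface, if the arm or the gripper's body presses on something with over 40 N, if the wrist force passes 120 N, or if a joint passes its speed limit or range.

### The arm

A 6-joint arm with a two-finger parallel gripper is mounted at the origin on the work surface. World frame = base frame: x ahead of the robot, y to its left, z up, the work surface at z = 0. Lengths are in m, angles in rad, forces in N, time in s.
With the tool pointing down it reaches from about 0.25 to 0.8 m from the base axis. Payload 8.5 kg.
Tool frame: the origin (TCP) lies at the very end of the fingers, on their centre line; the grasp point (between the pads) lies 19 mm behind it (manip.grip_point_offset is the distance from the TCP to the grasp point, in m); z points along the fingers, y is the line along which they close (so a half turn about z gives the same grasp; the last joint's range is limited). The gripper opens to 85 mm and grips with 20 to 120 N. Pads are 22 mm wide; open, the fingers measure 114 mm over their backs; the gripper's body (76 mm by 85 mm) begins 54 mm behind the grasp point. The pads swing forward as they close: fully open they stand 13 mm farther back than shut.
Start: joints at [1.158, 0.238, -0.013, 1.319, 0, 1.571], TCP at [0.211, 0.481, 0.231] pointing down, gripper open.
Joint ranges: [-2.66, 2.66], [-1.03, 1.9], [-1.14, 1.46], [-1.82, 2.27], [-1.45, 1.34], [-3.14, 3.14]. Speed limits (rad/s): [2.22, 2.22, 2.79, 3.14, 3.14, 3.14].

### API

Orientations are given as [roll, pitch, yaw] about the fixed x, y, z axes, in that order (R = Rz(yaw) Ry(pitch) Rx(roll)).
In Python, from workcell import status, cams, ticket, manip gives the robot as it stands.
- The arm moves only by the tool drive_tool, never from a script. Its argument "steps" is a list of rows, each a list of 4 numbers: the shift along the tool's x, y, z scaled (see below), then the turn about the tool's z scaled (see below). A call has exactly 8 rows; each row is the pose to reach, as a shift and turn from the pose commanded when the call began, along the tool's axes at that moment; what a row does not reach only later rows make up. The controller multiplies each number of a shift by 0.3 m and each number of a turn by pi/4 rad. A row lasts 1/10 s, in which the tool goes at most 50 mm and 8.59 degrees, less where a joint would pass 70% of its speed; a pose out of reach is approached as far as the arm can. A call with a number of a shift or a turn outside -1 to 1 is refused whole. A call with a gripper value outside its range is refused whole. "claw" is the opening, from 0 (shut) to 1 (fully open), set as the call begins (left out, the last holds). The fingers move at their own pace and stop on an object; "force" is the grip in N (left out, the last holds). Time passes only in rows, so rows that repeat a pose let the fingers close, or fill a call up. It gives the time, the measured TCP pose, the force, the opening and the grip force at its end, in the units of the state.
- status.get_obs(): the state, without advancing time (a new reading comes with each control period).
- cams.grab_frame(name): name is "scene" or "top" or "wrist"; returns the picture (384x512x3 uint8, blue, green, red); there is no depth.
- cams.camera_params(name): a dict with "fx", "fy", "cx", "cy" (pixels), "distortion" ([k1, k2, p1, p2, k3] as OpenCV has them; the pictures are not rectified), "view" (4x4, takes a point from world to camera coordinates); the wrist camera has in their place "T_tool_cam" (4x4, takes a point from camera to tool coordinates, whose origin is the TCP and whose axes are the flange's). Camera axes: x right, y up, looking along -z (the intrinsics and any distortion apply to the point x, -y, -z); pixel columns grow to the right and rows downward; lengths in m; the calibration is good to about 2 mm. A picture is of the moment at which its call begins: read the wrist's pose just before it. camera_params takes no time and is no camera call.
- ticket.finish_job(): hands the job in; it is judged then, once.
The state is a dict: "t": time; "q": joint angles; "qvel": joint speeds; "joint_torque": joint torques, N m; "eef_pos": TCP position; "eef_rot": TCP orientation; "contact_force": force on the tool from outside, world axes, zero at the start; "ft_torque": the same for the moment, N m; "width": opening from 0.0 (shut) to 1.0 (fully open); "gripper_force": force on a finger pad.
Only numpy, scipy, OpenCV 4.12 (cv2) and the standard library are available. Lean on these libraries where they do the work, as an engineer would, in place of code of your own. Each camera call takes 0.05 s, during which the arm holds its last target. There are 200 camera calls.

## Working session

There is one attempt and no reset: what is moved stays moved. The work goes in short steps, Python scripts to look and compute and a tool call to move; the robot and the scene stay as the last step left them, time stands still between calls to the robot, and variables do not carry over. Pictures are saved under pics/ and viewed, at most 12 in all, crops included, and the job is handed in when it is done.

Besides the shell and the picture viewer there is one more tool, called after "Request:" by a JSON object that holds its "method" and its "body", one argument or row to a line. drive_tool: Moves the arm, as the interface text tells. Shifts and turns lie within -1 to 1; 1 stands for 0.3 m of shift or pi/4 rad of turn. Its arguments: {"type":"object","properties":{"steps":{"type":"array","items":{"type":"array","items":{"type":"number"}}},"claw":{"type":"number"},"force":{"type":"number"}},"required":["steps"]}

```bash
mkdir -p pics; ls
python3 - <<'E'
from workcell import status,cams,manip
import cv2,numpy as np
print(status.get_obs()); print(manip.grip_point_offset,[a for a in dir(manip) if a[0]!='_'])
np.set_printoptions(precision=4,suppress=True)
for n in("scene","top","wrist"):
    cv2.imwrite(f"pics/{n}0.png",cams.grab_frame(n)); print(n,cams.camera_params(n))
E
```

```text
pics
{'t': 0.0, 'q': array([ 1.15801645e+00,  2.38804962e-01, -1.42664117e-02,  1.31920557e+00,
        1.84635702e-05,  1.57080156e+00]), 'qvel': array([ 2.18346988e-04,  3.67361220e-05,  3.73323613e-04, -3.87376757e-04,
       -2.89928861e-04, -2.09553697e-04]), 'joint_torque': array([-1.56772236e-03, -5.38776433e+01,  3.46433902e+01,  1.84460473e-02,
       -1.73051188e-05, -2.02706144e-05]), 'eef_pos': array([0.21043232, 0.4805188 , 0.23066021]), 'eef_rot': array([-3.14011204e+00, -1.84558026e-05,  2.72880752e+00]), 'contact_force': array([0.65397787, 0.41829136, 0.57953628]), 'ft_torque': array([ 0.01978946, -0.06737722, -0.02792721]), 'gripper_force': 0.0, 'width': 0.9995654998085304}
0.0187 ['Unreachable', 'grip_point_offset']
scene {'fx': 487.5749939928106, 'fy': 487.5749939928106, 'cx': 255.31170734734604, 'cy': 193.9909913460138, 'distortion': array([-0.0996,  0.    ,  0.    ,  0.    ,  0.    ]), 'view': array([[ 0.9946,  0.1039, -0.0015, -0.5751],
       [-0.0987,  0.9493,  0.2985,  0.009 ],
       [ 0.0324, -0.2968,  0.9544, -1.4088],
       [ 0.    ,  0.    ,  0.    ,  1.    ]])}
top {'fx': 447.15225161939816, 'fy': 447.15225161939816, 'cx': 253.32277361147547, 'cy': 190.10355674087543, 'distortion': array([0.0231, 0.    , 0.    , 0.    , 0.    ]), 'view': array([[ 0.02  , -0.9998, -0.0061, -0.009 ],
       [ 0.9936,  0.0192,  0.1109, -0.6025],
       [-0.1107, -0.0082,  0.9938, -1.1775],
       [ 0.    ,  0.    ,  0.    ,  1.    ]])}
wrist {'fx': 310.7059661618735, 'fy': 310.7059661618735, 'cx': 253.0233876324977, 'cy': 189.19970909750106, 'distortion': array([0.0219, 0.    , 0.    , 0.    , 0.    ]), 'T_tool_cam': array([[-0.0001,  0.95  ,  0.3122,  0.0797],
       [ 1.    ,  0.0002, -0.0001,  0.001 ],
       [-0.0001,  0.3122, -0.95  , -0.1433],
       [ 0.    ,  0.    ,  0.    ,  1.    ]])}
```

```bash
python3 -c "
import cv2,numpy as np
a=[cv2.imread(f'pics/{n}0.png') for n in('scene','top')]
cv2.imwrite('pics/s2.png',cv2.resize(a[0],(800,600),interpolation=cv2.INTER_CUBIC))
cv2.imwrite('pics/t2.png',cv2.resize(a[1],(800,600),interpolation=cv2.INTER_CUBIC))"
```

```text
(no output)
```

View pics/s2.png

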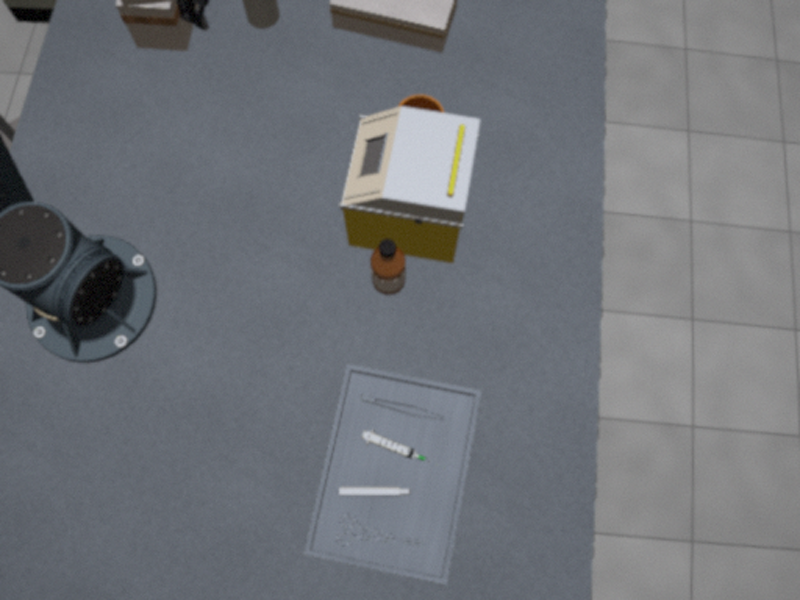

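View pics/t2.png

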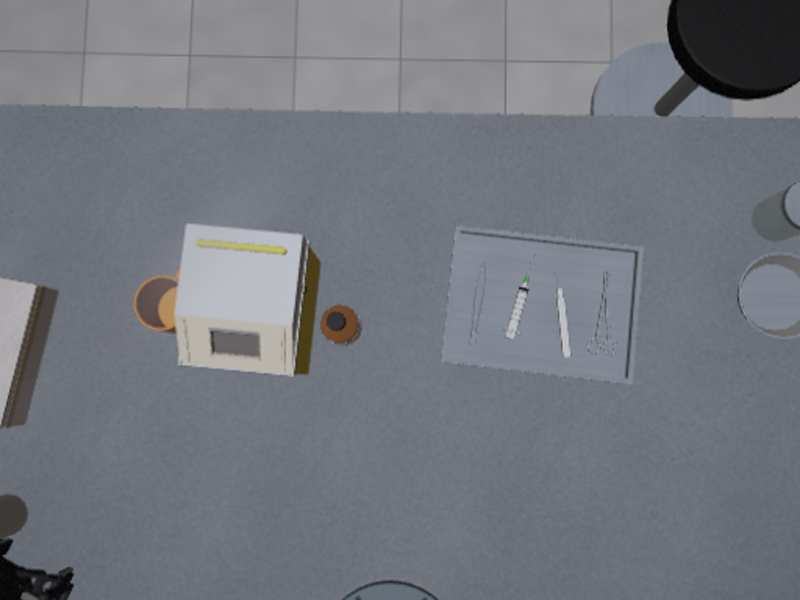

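```bash
python3 -c "
import cv2,numpy as np
a=cv2.imread('pics/top0.png')
b=cv2.resize(a[140:250,110:210],None,fx=5,fy=5,interpolation=cv2.INTER_CUBIC)
c=cv2.resize(a[140:250,280:412],None,fx=5.2,fy=5,interpolation=cv2.INTER_CUBIC)
cv2.imwrite('pics/b.png',b)
t=cv2.resize(a[140:250,280:412],(792,594*110//99*99//110),interpolation=cv2.INTER_CUBIC)
t=cv2.resize(a[145:244,280:412],(792,594),interpolation=cv2.INTER_CUBIC)
cv2.imwrite('pics/c.png',t)"
```

```text
(no output)
```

View pics/b.png

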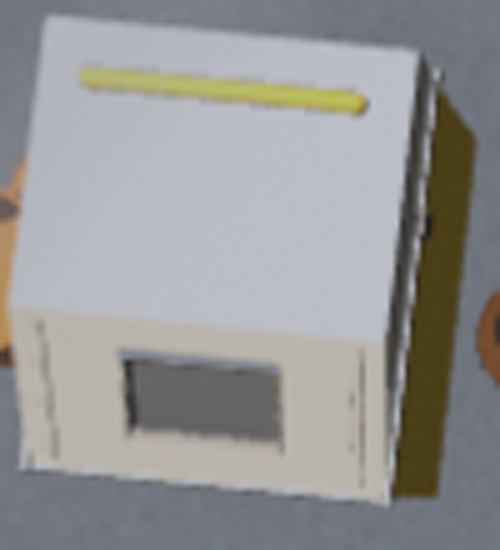

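View pics/c.png

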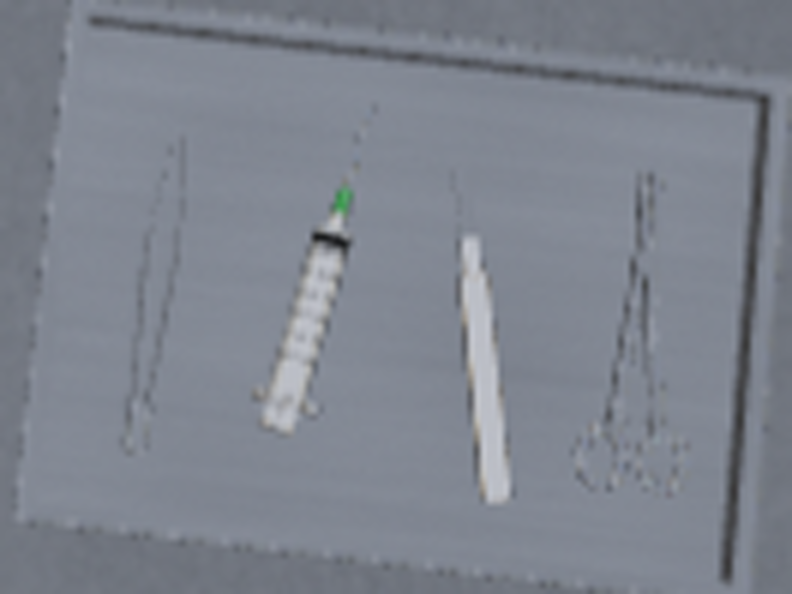

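```bash
cat > h.py <<'E'
import numpy as np,cv2
from scipy.optimize import least_squares
from workcell import status,cams
np.set_printoptions(precision=4,suppress=True)
def KD(p): return np.array([[p['fx'],0,p['cx']],[0,p['fy'],p['cy']],[0,0,1.]]),np.array(p['distortion'],float)
def view(n):
    p=cams.camera_params(n)
    if n!='wrist': return p,np.array(p['view'])
    o=status.get_obs(); T=np.eye(4); T[:3,:3]=Rt(o['eef_rot']); T[:3,3]=o['eef_pos']
    return p,np.linalg.inv(T@np.array(p['T_tool_cam']))
def Rt(e):
    from scipy.spatial.transform import Rotation as R
    return R.from_euler('xyz',e).as_matrix()
F=np.diag([1.,-1,-1])
def proj(P,pv):
    p,V=pv; K,D=KD(p); c=(np.atleast_2d(P)@V[:3,:3].T+V[:3,3])@F
    return cv2.projectPoints(c,np.zeros(3),np.zeros(3),K,D)[0][:,0]
def back(uv,z,pv):
    p,V=pv; K,D=KD(p); n=cv2.undistortPoints(np.array(uv,float).reshape(-1,1,2),K,D)[:,0]
    d=np.c_[n,np.ones(len(n))]@F@V[:3,:3]; C=-V[:3,:3].T@V[:3,3]
    return C+d*((np.asarray(z,float)-C[2])/d[:,2])[:,None]
def w(P,x): c,s=np.cos(x[2]),np.sin(x[2]); P=np.array(P,float); return np.c_[x[0]+c*P[:,0]-s*P[:,1],x[1]+s*P[:,0]+c*P[:,1],P[:,2]]
E
python3 - <<'E'
from h import *
pv=view('top'); cr=lambda a,o,s:(np.array(a)+.5)/s-.5+o
uv=cr([(47,15),(418,52),(10,308),(384,343),(22,468),(390,503),(120,350),(281,365),(281,452),(125,435)],[110,140],5)
M=np.array([(100,85,238),(100,-85,238),(-31,85,238),(-31,-85,238),(-100,85,180),(-100,-85,180),(-47.6,35,224.4),(-47.6,-35,224.4),(-84.4,-35,193.6),(-84.4,35,193.6)])/1000
f=lambda x:(proj(w(M,x),pv)-uv).ravel()
r=least_squares(f,[.6,.27,0]); print('bin',r.x,r.fun.reshape(-1,2))
x=r.x; print('mouth',w([(-.066,0,.209)],x))
for n,a,z in(('syr',[(278,430),(376,104)],.0115),('scal',[(497,502),(452,168)],.007)):
    P=back(cr(a,[280,145],6),[z,z],pv); d=P[1]-P[0]; print(n,P,np.linalg.norm(d),np.arctan2(d[1],d[0]),P.mean(0))
sv=view('scene'); print('scene chk',proj(w(M,x),sv)/.64)
E
```

```text
bin [ 0.5744  0.232  -0.0791] [[-0.1421  0.7813]
 [ 0.0047  0.6421]
 [-0.4511 -0.6784]
 [ 0.1545 -0.25  ]
 [ 1.1389 -1.4342]
 [-0.6369 -1.3216]
 [ 0.4188  0.8657]
 [-1.0939  0.8925]
 [-0.3263  0.0209]
 [ 0.9684  0.463 ]]
mouth [[0.5086 0.2373 0.209 ]]
syr [[ 0.5369 -0.197   0.0115]
 [ 0.6884 -0.2418  0.0115]] 0.15793990647901474 -0.28786481613967035 [ 0.6127 -0.2194  0.0115]
scal [[ 0.5064 -0.2972  0.007 ]
 [ 0.6599 -0.2776  0.007 ]] 0.15469173436915992 0.1269873289740812 [ 0.5831 -0.2874  0.007 ]
scene chk [[479.7619 118.0674]
 [463.9349 210.3857]
 [401.8791 105.4257]
 [382.5344 196.634 ]
 [362.8186 117.2694]
 [342.6793 204.8321]
 [386.572  133.9367]
 [378.5149 171.1258]
 [357.3876 176.0807]
 [365.6195 139.6887]]
```

```bash
cat >> h.py <<'E'
def plan(ws,start=None):
    """ws: world targets (x,y,z,psi), one call each; prints the scaled row"""
    o=status.get_obs(); p=np.array(o['eef_pos']); a=o['eef_rot'][2]
    if start is not None: p,a=np.array(start[:3]),start[3]
    for x,y,z,s in ws:
        B=np.array([[np.cos(a),np.sin(a),0],[np.sin(a),-np.cos(a),0],[0,0,-1]])
        v=np.round(B@(np.array([x,y,z])-p)/.3,3); t=np.round(((a-s+np.pi)%(2*np.pi)-np.pi)/(np.pi/4),3)
        print([*map(float,v),float(t)], '!!' if max(abs(t),*abs(v))>1 else ''); p=p+B.T@v*.3; a=a-t*np.pi/4
E
python3 - <<'E'
from h import *
plan([(.30,.30,.28,1.944),(.35,.05,.28,1.159),(.5,-.15,.26,.374),(.62,-.25,.2,-.288)])
E
```

```text
[-0.515, -0.432, -0.164, 0.999] 
[-0.836, -0.149, 0.0, 1.0] 
[-0.411, 0.726, 0.067, 0.999] 
[0.25, 0.456, 0.2, 0.843]
```

Request:
{"method": "drive_tool", "body": {
  "steps": [
    [-0.515,-0.432,-0.164,1],
    [-0.515,-0.432,-0.164,1],
    [-0.515,-0.432,-0.164,1],
    [-0.515,-0.432,-0.164,1],
    [-0.515,-0.432,-0.164,1],
    [-0.515,-0.432,-0.164,1],
    [-0.515,-0.432,-0.164,1],
    [-0.515,-0.432,-0.164,1]
  ]
}}

```text
t: 0.95
eef_pos: [0.3, 0.3002, 0.2803]
eef_rot: [-3.141, 0.0, 1.945]
contact_force: [0.3, 0.1, 1.2]
width: 1.001
gripper_force: 0.0
```

Request:
{"method": "drive_tool", "body": {
  "steps": [
    [-0.836,-0.149,0,1],
    [-0.836,-0.149,0,1],
    [-0.836,-0.149,0,1],
    [-0.836,-0.149,0,1],
    [-0.836,-0.149,0,1],
    [-0.836,-0.149,0,1],
    [-0.836,-0.149,0,1],
    [-0.836,-0.149,0,1]
  ]
}}

```text
t: 1.75
eef_pos: [0.3497, 0.0511, 0.2804]
eef_rot: [-3.141, -0.0, 1.161]
contact_force: [1.3, 0.5, -1.1]
width: 0.998
gripper_force: 0.0
```

Request:
{"method": "drive_tool", "body": {
  "steps": [
    [-0.411,0.726,0.067,1],
    [-0.411,0.726,0.067,1],
    [-0.411,0.726,0.067,1],
    [-0.411,0.726,0.067,1],
    [-0.411,0.726,0.067,1],
    [-0.411,0.726,0.067,1],
    [-0.411,0.726,0.067,1],
    [-0.411,0.726,0.067,1]
  ]
}}

```text
t: 2.55
eef_pos: [0.5, -0.1479, 0.2602]
eef_rot: [-3.141, 0.001, 0.378]
contact_force: [0.5, 0.6, -0.8]
width: 1.002
gripper_force: 0.0
```

Request:
{"method": "drive_tool", "body": {
  "steps": [
    [0.25,0.456,0.2,0.843],
    [0.25,0.456,0.2,0.843],
    [0.25,0.456,0.2,0.843],
    [0.25,0.456,0.2,0.843],
    [0.25,0.456,0.2,0.843],
    [0.25,0.456,0.2,0.843],
    [0.25,0.456,0.2,0.843],
    [0.25,0.456,0.2,0.843]
  ]
}}

```text
t: 3.35
eef_pos: [0.6195, -0.2489, 0.2014]
eef_rot: [3.141, -0.001, -0.286]
contact_force: [0.4, -0.6, 0.3]
width: 0.999
gripper_force: 0.0
```

Run:
```python
from h import *
o=status.get_obs(); print(o['t'],o['eef_pos'],o['eef_rot'],o['q'])
pv=view('wrist'); im=cams.grab_frame('wrist'); cv2.imwrite('pics/w1.png',im)
P=[(.5369,-.197,.0115),(.6884,-.2418,.0115),(.5064,-.2972,.007),(.6599,-.2776,.007)]
q=proj(P,pv); print(q)
lo=np.maximum(q.min(0)-30,0).astype(int); hi=np.minimum(q.max(0)+30,[512,384]).astype(int)
s=min(800/(hi-lo)[0],600/(hi-lo)[1]); print(lo,hi,s)
cv2.imwrite('pics/w1c.png',cv2.resize(im[lo[1]:hi[1],lo[0]:hi[0]],None,fx=s,fy=s,interpolation=cv2.INTER_CUBIC))
```

```text
3.35 [ 0.6195 -0.2489  0.2014] [ 3.1414 -0.0011 -0.2859] [-0.3821  0.4981  0.3064  1.3781 -0.      3.0454]
[[231.5634 241.255 ]
 [228.4968 104.0775]
 [318.5758 240.2841]
 [268.9906 120.6685]]
[198  74] [348 271] 3.045685279187817
```

View pics/w1c.png

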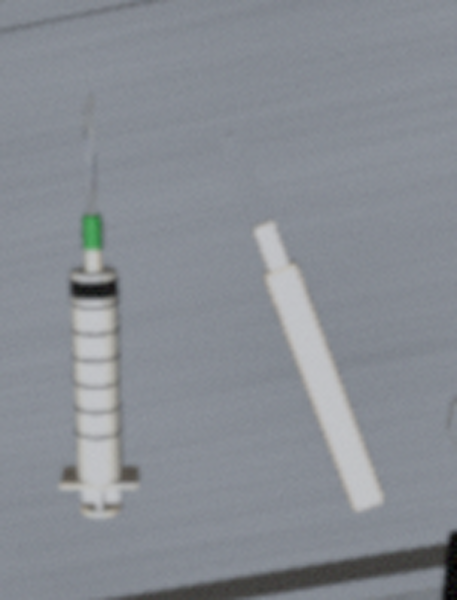

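Run:
```python
from h import *
pv=view('wrist'); cr=lambda a:(np.array(a)+.5)/3.0457-.5+[198,74]
for n,a,s,z in(('syr',[(99,481),(94,272),(90,97)],[-65,17,78],.0115),('scal',[(368,503),(283,268),(264,227)],[-78,26,43],.011)):
    P=back(cr(a),[z]*3,pv); s=np.array(s)/1000
    cx=np.polyfit(s,P[:,0],1);cy=np.polyfit(s,P[:,1],1); print(n,P,'slope',np.hypot(cx[0],cy[0]),'ang',np.arctan2(cy[0],cx[0]),'center',cx[1],cy[1])
```

```text
syr [[ 0.5495 -0.1995  0.0115]
 [ 0.6291 -0.223   0.0115]
 [ 0.6874 -0.2404  0.0115]] slope 1.0063035591733924 ang -0.2885259573751156 center 0.6123390962849701 -0.21811354901936666
scal [[ 0.5105 -0.2974  0.011 ]
 [ 0.6111 -0.2888  0.011 ]
 [ 0.6274 -0.286   0.011 ]] slope 0.9705074148932132 ang 0.09336655765965379 center 0.5859182810919383 -0.2904419987626556
```

Run:
```python
from h import *
plan([(.576,-.2077,.06,-.288),(.576,-.2077,.006,-.288)])
```

```text
[-0.178, -0.092, 0.471, 0.002] 
[-0.0, 0.0, 0.18, -0.0]
```

Request:
{"method": "drive_tool", "body": {
  "steps": [
    [-0.178,-0.092,0.3,0],
    [-0.178,-0.092,0.471,0],
    [-0.178,-0.092,0.471,0],
    [-0.178,-0.092,0.471,0],
    [-0.178,-0.092,0.471,0],
    [-0.178,-0.092,0.471,0],
    [-0.178,-0.092,0.471,0],
    [-0.178,-0.092,0.471,0]
  ],
  "claw": 0.5,
  "force": 25
}}

```text
t: 4.2
eef_pos: [0.5779, -0.2093, 0.0611]
eef_rot: [3.141, -0.004, -0.29]
contact_force: [0.1, 0.3, 0.2]
width: 0.504
gripper_force: 0.0
```

Request:
{"method": "drive_tool", "body": {
  "steps": [
    [0,0,0.05,0],
    [0,0,0.1,0],
    [0,0,0.13,0],
    [0,0,0.15,0],
    [0,0,0.165,0],
    [0,0,0.175,0],
    [0,0,0.18,0],
    [0,0,0.18,0]
  ]
}}

```text
t: 5.0
eef_pos: [0.5763, -0.2085, 0.0052]
eef_rot: [3.141, -0.0, -0.289]
contact_force: [-0.8, -0.7, 0.7]
width: 0.499
gripper_force: 0.0
```

Request:
{"method": "drive_tool", "body": {
  "steps": [
    [0,0,0,0],
    [0,0,0,0],
    [0,0,0,0],
    [0,0,0,0],
    [0,0,0,0],
    [0,0,0,0],
    [0,0,0,0],
    [0,0,0,0]
  ],
  "claw": 0
}}

```text
t: 5.8
eef_pos: [0.5764, -0.2085, 0.0055]
eef_rot: [3.141, -0.001, -0.289]
contact_force: [-0.8, 0.9, 5.2]
width: 0.184
gripper_force: 24.9
```

Run:
```python
from h import *
plan([(.576,-.2085,.28,.49),(.46,-.03,.28,1.27),(.38,.1,.28,2.05),(.40,.22,.28,2.83),( .4569,.2934,.25,3.063)])
pv=view('top'); print('bottle',back(np.array([[338,324]])*.64,[.17],pv))
```

```text
[-0.001, 0.0, -0.915, -0.992] 
[-0.062, -0.707, -0.0, -0.994] 
[0.335, -0.383, -0.0, -0.993] 
[0.324, 0.244, -0.0, -0.993] 
[-0.106, 0.291, 0.1, -0.296] 
bottle [[0.5442 0.0893 0.17  ]]
```

Request:
{"method": "drive_tool", "body": {
  "steps": [
    [0,0,-0.1,0],
    [0,0,-0.3,0],
    [0,0,-0.5,-0.19],
    [0,0,-0.7,-0.38],
    [0,0,-0.85,-0.57],
    [0,0,-0.915,-0.76],
    [0,0,-0.915,-0.95],
    [0,0,-0.915,-0.992]
  ]
}}

```text
t: 6.6
eef_pos: [0.5768, -0.2086, 0.2812]
eef_rot: [3.139, -0.002, 0.495]
contact_force: [0.0, 0.3, -1.1]
width: 0.186
gripper_force: 24.5
```

Request:
{"method": "drive_tool", "body": {
  "steps": [
    [-0.062,-0.707,0,-0.994],
    [-0.062,-0.707,0,-0.994],
    [-0.062,-0.707,0,-0.994],
    [-0.062,-0.707,0,-0.994],
    [-0.062,-0.707,0,-0.994],
    [-0.062,-0.707,0,-0.994],
    [-0.062,-0.707,0,-0.994],
    [-0.062,-0.707,0,-0.994]
  ]
}}

```text
t: 7.4
eef_pos: [0.4601, -0.0301, 0.2795]
eef_rot: [-3.141, 0.0, 1.269]
contact_force: [0.3, -0.4, 0.4]
width: 0.187
gripper_force: 24.7
```

Request:
{"method": "drive_tool", "body": {
  "steps": [
    [0.335,-0.383,0,-0.993],
    [0.335,-0.383,0,-0.993],
    [0.335,-0.383,0,-0.993],
    [0.335,-0.383,0,-0.993],
    [0.335,-0.383,0,-0.993],
    [0.335,-0.383,0,-0.993],
    [0.335,-0.383,0,-0.993],
    [0.335,-0.383,0,-0.993]
  ]
}}

```text
t: 8.2
eef_pos: [0.3803, 0.0996, 0.2794]
eef_rot: [-3.141, -0.0, 2.045]
contact_force: [0.9, 0.7, -0.5]
width: 0.183
gripper_force: 24.7
```

Request:
{"method": "drive_tool", "body": {
  "steps": [
    [0.324,0.244,0,-0.993],
    [0.324,0.244,0,-0.993],
    [0.324,0.244,0,-0.993],
    [0.324,0.244,0,-0.993],
    [0.324,0.244,0,-0.993],
    [0.324,0.244,0,-0.993],
    [0.324,0.244,0,-0.993],
    [0.324,0.244,0,-0.993]
  ]
}}

```text
t: 9.0
eef_pos: [0.4003, 0.2197, 0.2796]
eef_rot: [-3.142, 0.0, 2.825]
contact_force: [-0.0, -0.1, -1.2]
width: 0.182
gripper_force: 24.8
```

Request:
{"method": "drive_tool", "body": {
  "steps": [
    [-0.106,0.291,0.1,-0.296],
    [-0.106,0.291,0.1,-0.296],
    [-0.106,0.291,0.1,-0.296],
    [-0.106,0.291,0.1,-0.296],
    [-0.106,0.291,0.1,-0.296],
    [-0.106,0.291,0.1,-0.296],
    [-0.106,0.291,0.1,-0.296],
    [-0.106,0.291,0.1,-0.296]
  ]
}}

```text
t: 9.8
eef_pos: [0.457, 0.293, 0.2503]
eef_rot: [3.141, 0.001, 3.062]
contact_force: [0.6, -0.5, -0.3]
width: 0.186
gripper_force: 24.8
```

Run:
```python
from h import *
plan([(.4569,.2934,.163,3.063)])
im=cams.grab_frame('wrist'); im2=cams.grab_frame('scene')
cv2.imwrite('pics/w2.png',np.hstack([im[:,:],cv2.resize(im2[40:168,180:308],(384,384),interpolation=cv2.INTER_CUBIC)])[:, 96:])
```

```text
[0.001, 0.001, 0.291, -0.001]
```

View pics/w2.png

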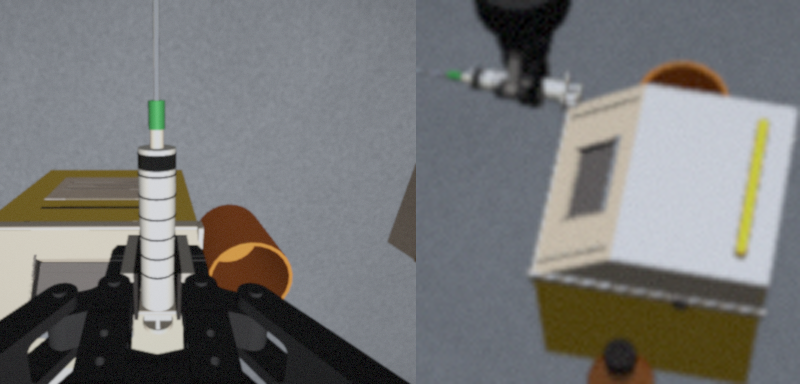

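Request:
{"method": "drive_tool", "body": {
  "steps": [
    [0,0,0.06,0],
    [0,0,0.1,0],
    [0,0,0.14,0],
    [0,0,0.18,0],
    [0,0,0.21,0],
    [0,0,0.24,0],
    [0,0,0.27,0],
    [0,0,0.291,0]
  ]
}}

```text
t: 10.7
eef_pos: [0.4576, 0.2936, 0.1623]
eef_rot: [3.141, 0.001, 3.063]
contact_force: [-3.2, 0.0, 11.1]
width: 0.187
gripper_force: 31.3
```

Run:
```python
from h import *
print(status.get_obs()['eef_pos'])
im=cams.grab_frame('wrist'); im2=cams.grab_frame('scene')
cv2.imwrite('pics/w3.png',np.hstack([im[:,:],cv2.resize(im2[40:168,180:308],(384,384),interpolation=cv2.INTER_CUBIC)])[:, 96:])
```

```text
[0.4576 0.2936 0.1623]
```

View pics/w3.png

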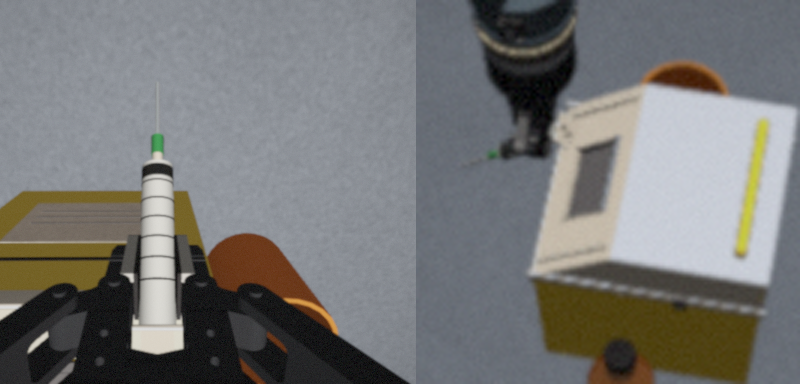

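Run:
```python
from h import *
p=cams.camera_params('wrist'); V=np.linalg.inv(np.array(p['T_tool_cam'])); pv=(p,V)
rows=np.array([85,134,163.]); s=np.array([78,37,17])/1000
def f(x): 
    u=s+x[1]; P=np.c_[u*np.cos(x[0]),0*u,-.006+u*np.sin(x[0])]; return np.r_[proj(P,pv)[:,1]-rows, (x[1]-.038)*2000/3]
r=least_squares(f,[.7,.038]); print(np.degrees(r.x[0]),r.x[1],r.fun)
```

```text
45.624066942014146 0.03724609391519146 [-0.0361  0.5015 -0.6565 -0.5026]
```

Run:
```python
from h import *
plan([(.37,.25,.3,3.84),(.36,.25,.3,4.62),(.36,.25,.3,5.40),(.37,.245,.2994,6.18),(.4144,.2447,.2994,6.204)])
```

```text
[0.278, -0.167, -0.461, -0.99] 
[0.026, 0.021, 0.0, -0.993] 
[-0.0, -0.0, 0.0, -0.993] 
[0.034, -0.016, 0.002, -0.993] 
[0.147, -0.014, 0.0, -0.031]
```

Request:
{"method": "drive_tool", "body": {
  "steps": [
    [0,0,-0.12,0],
    [0.05,0,-0.28,0],
    [0.2,-0.1,-0.42,-0.18],
    [0.278,-0.167,-0.461,-0.37],
    [0.278,-0.167,-0.461,-0.56],
    [0.278,-0.167,-0.461,-0.75],
    [0.278,-0.167,-0.461,-0.94],
    [0.278,-0.167,-0.461,-0.99]
  ]
}}

```text
t: 11.6
eef_pos: [0.3703, 0.25, 0.3005]
eef_rot: [-3.141, 0.001, -2.438]
contact_force: [-0.4, -1.1, -1.1]
width: 0.189
gripper_force: 30.2
```

Request:
{"method": "drive_tool", "body": {
  "steps": [
    [0.026,0.021,0,-0.993],
    [0.026,0.021,0,-0.993],
    [0.026,0.021,0,-0.993],
    [0.026,0.021,0,-0.993],
    [0.026,0.021,0,-0.993],
    [0.026,0.021,0,-0.993],
    [0.026,0.021,0,-0.993],
    [0.026,0.021,0,-0.993]
  ]
}}

```text
t: 12.4
eef_pos: [0.3601, 0.2498, 0.3005]
eef_rot: [-3.142, -0.0, -1.666]
contact_force: [0.3, -0.6, -0.8]
width: 0.182
gripper_force: 30.2
```

Request:
{"method": "drive_tool", "body": {
  "steps": [
    [0,0,0,-0.993],
    [0,0,0,-0.993],
    [0,0,0,-0.993],
    [0,0,0,-0.993],
    [0,0,0,-0.993],
    [0,0,0,-0.993],
    [0,0,0,-0.993],
    [0,0,0,-0.993]
  ]
}}

```text
t: 13.2
eef_pos: [0.3601, 0.2498, 0.3006]
eef_rot: [3.141, -0.0, -0.887]
contact_force: [-0.0, -0.2, -0.1]
width: 0.19
gripper_force: 30.2
```

Request:
{"method": "drive_tool", "body": {
  "steps": [
    [0.034,-0.016,0.002,-0.993],
    [0.034,-0.016,0.002,-0.993],
    [0.034,-0.016,0.002,-0.993],
    [0.034,-0.016,0.002,-0.993],
    [0.034,-0.016,0.002,-0.993],
    [0.034,-0.016,0.002,-0.993],
    [0.034,-0.016,0.002,-0.993],
    [0.034,-0.016,0.002,-0.993]
  ]
}}

```text
t: 14.0
eef_pos: [0.3702, 0.245, 0.3]
eef_rot: [3.142, 0.0, -0.108]
contact_force: [0.2, -0.1, 0.6]
width: 0.191
gripper_force: 30.2
```

Request:
{"method": "drive_tool", "body": {
  "steps": [
    [0.1,-0.014,0,-0.031],
    [0.147,-0.014,0,-0.031],
    [0.147,-0.014,0,-0.031],
    [0.147,-0.014,0,-0.031],
    [0.147,-0.014,0,-0.031],
    [0.147,-0.014,0,-0.031],
    [0.147,-0.014,0,-0.031],
    [0.147,-0.014,0,-0.031]
  ]
}}

```text
t: 14.8
eef_pos: [0.4143, 0.2447, 0.3002]
eef_rot: [-3.141, -0.0, -0.079]
contact_force: [-1.0, 1.3, 0.2]
width: 0.182
gripper_force: 30.2
```

Run:
```python
from h import *
im=cams.grab_frame('wrist'); cv2.imwrite('pics/w4.png',im)
im2=cams.grab_frame('scene'); cv2.imwrite('pics/s4.png',im2)
o=status.get_obs(); print(o['eef_pos'],o['eef_rot'],o['q'])
b=lambda bx,by:w([(bx,by,0)],[.5744,.232,-.0791])[0,:2]
L=.022; print('end L22',b(-.066-.70*L,0),.203+.714*L)
plan([(*b(-.066-.70*L,0),.203+.714*L,6.204)])
x=np.hstack([im[:,96:],cv2.resize(im2[40:168,180:308],(384,384),interpolation=cv2.INTER_CUBIC)]); cv2.imwrite('pics/w4c.png',x)
```

```text
[0.4144 0.2447 0.3001] [-3.1416 -0.0001 -0.0789] [ 0.5334  0.1481  0.046   1.4685 -0.     -2.5293]
end L22 [0.4933 0.2384] 0.218708
[0.264, -0.0, 0.271, 0.0]
```

View pics/w4c.png

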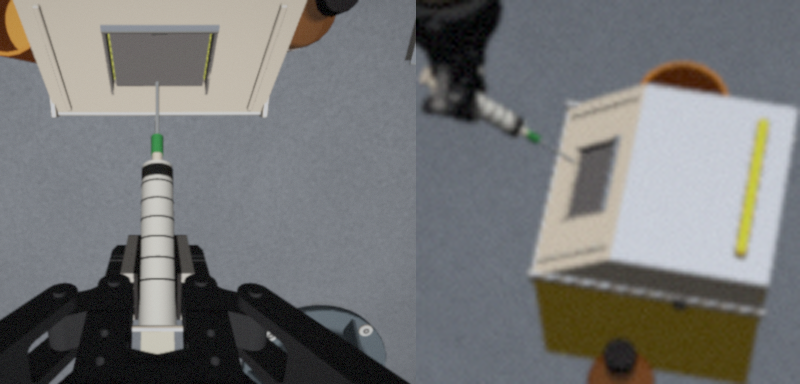

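Run:
```python
from h import *
M=np.array([(-47.6,35,224.4),(-47.6,-35,224.4),(-84.4,-35,193.6),(-84.4,35,193.6),(-100,85,180),(-100,-85,180)])/1000
print(proj(w(M,[.5744,.232,-.0791]),view('wrist'))-[96,0])
```

```text
[[103.0217  33.2819]
 [213.4909  33.2756]
 [203.6929  93.4144]
 [112.3944  93.4146]
 [ 54.6812 112.807 ]
 [261.28   112.81  ]]
```

Request:
{"method": "drive_tool", "body": {
  "steps": [
    [0.037,0.004,0.034,0],
    [0.07,0.004,0.068,0],
    [0.104,0.004,0.102,0],
    [0.138,0.004,0.136,0],
    [0.171,0.004,0.17,0],
    [0.205,0.004,0.204,0],
    [0.238,0.004,0.238,0],
    [0.267,0.004,0.271,0]
  ]
}}

```text
t: 15.7
eef_pos: [0.4952, 0.237, 0.2177]
eef_rot: [3.141, 0.0, -0.079]
contact_force: [-0.4, -0.1, -0.2]
width: 0.186
gripper_force: 30.2
```

Run:
```python
from h import *
o=status.get_obs(); print(o['eef_pos'],o['contact_force'])
im=cams.grab_frame('wrist'); cv2.imwrite('pics/w5.png',im)
p=cams.camera_params('wrist'); V=np.linalg.inv(np.array(p['T_tool_cam']))
# expected rows of barrel front for 45.6 deg
for s in (17,37): u=(s+37.5)/1000; print(proj([(u*.7,0,-.006+u*.714)],(p,V)))
```

```text
[0.4952 0.237  0.2177] [-0.3548 -0.0945 -0.2122]
[[254.3873 164.4043]]
[[254.3203 136.53  ]]
```

Request:
{"method": "drive_tool", "body": {
  "steps": [
    [0.01,0,0.01,0],
    [0.012,0,0.012,0],
    [0.012,0,0.012,0],
    [0.012,0,0.012,0],
    [0.012,0,0.012,0],
    [0.012,0,0.012,0],
    [0.012,0,0.012,0],
    [0.012,0,0.012,0]
  ],
  "claw": 0.55
}}

```text
t: 16.55
eef_pos: [0.4978, 0.2368, 0.2152]
eef_rot: [3.142, -0.0, -0.079]
contact_force: [-0.1, 0.5, 0.1]
width: 0.545
gripper_force: 0.0
```

Run:
```python
from h import *
o=status.get_obs(); print(o['eef_pos'],o['contact_force'],o['width'])
a=cams.grab_frame('wrist'); b=cams.grab_frame('top'); c=cams.grab_frame('scene')
z=lambda i,x,y,s:cv2.resize(i[y:y+s,x:x+s],(384,384),interpolation=cv2.INTER_CUBIC)
cv2.imwrite('pics/w6.png',np.hstack([a[:,64:448],z(c,200,50,110)]))
```

```text
[0.4978 0.2368 0.2152] [-0.0507  0.5171  0.0521] 0.5454636847148113
```

View pics/w6.png

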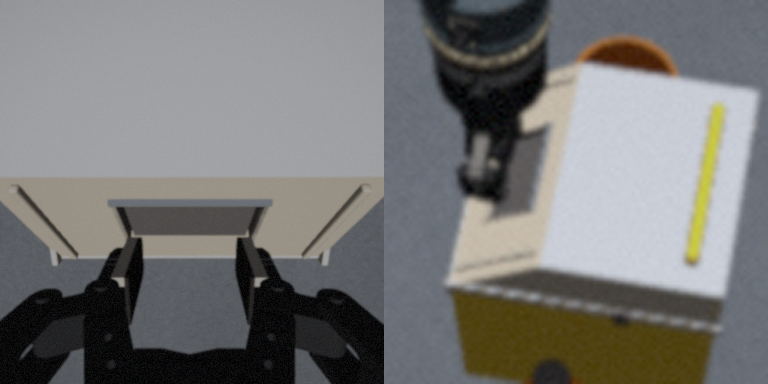

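Run:
```python
from h import *
im=cv2.imread('pics/w1.png'); c=im[100:260,270:340].astype(int)
m=(c.min(2)>170).astype(np.uint8); n,l,st,ce=cv2.connectedComponentsWithStats(m); k=1+np.argmax(st[1:,4]); print(st[k])
ys,xs=np.where(l==k); pts=np.c_[xs+270,ys+100].astype(float)
T=np.eye(4);T[:3,:3]=Rt([3.1414,-.0011,-.2859]);T[:3,3]=[.6195,-.2489,.2014]
p=cams.camera_params('wrist'); pv=(p,np.linalg.inv(T@np.array(p['T_tool_cam'])))
P=back(pts,[.011]*len(pts),pv)[:,:2]; mu=P.mean(0); d=np.linalg.svd(P-mu,full_matrices=0)[2][0]; d*=np.sign(d[0])
t=(P-mu)@d; print('ang',np.arctan2(d[1],d[0]),'tail',mu+d*t.min(),'neckend',mu+d*t.max(),np.ptp(t))
tail=mu+d*t.min(); print('grip -38',tail+d*.040,'center',tail+d*.078)
W=status.get_obs(); print(W['q'])
```

```text
[ 12  47  41  95 930]
ang 0.0982420343230895 tail [ 0.509  -0.2974] neckend [ 0.6283 -0.2857] 0.11991278297157984
grip -38 [ 0.5488 -0.2935] center [ 0.5866 -0.2898]
[ 0.444   0.289   0.0152  1.2971 -0.0001 -2.6186]
```

Run:
```python
from h import *
plan([(.45,.2,.30,5.42),(.40,.03,.28,4.64),(.48,-.18,.2,3.86),(.549,-.2935,.06,3.24)])
```

```text
[-0.149, 0.135, -0.283, 0.998] 
[0.322, 0.495, 0.067, 0.994] 
[0.679, -0.317, 0.266, 0.993] 
[0.076, -0.436, 0.467, 0.789]
```

Request:
{"method": "drive_tool", "body": {
  "steps": [
    [-0.02,0,-0.12,0],
    [-0.08,0.05,-0.25,0],
    [-0.149,0.135,-0.283,0.19],
    [-0.149,0.135,-0.283,0.38],
    [-0.149,0.135,-0.283,0.57],
    [-0.149,0.135,-0.283,0.76],
    [-0.149,0.135,-0.283,0.95],
    [-0.149,0.135,-0.283,0.998]
  ],
  "claw": 0.42
}}

```text
t: 17.5
eef_pos: [0.4501, 0.1999, 0.3001]
eef_rot: [-3.142, -0.0, -0.868]
contact_force: [0.9, 0.1, -0.5]
width: 0.42
gripper_force: 0.0
```

Request:
{"method": "drive_tool", "body": {
  "steps": [
    [0.322,0.495,0.067,0.994],
    [0.322,0.495,0.067,0.994],
    [0.322,0.495,0.067,0.994],
    [0.322,0.495,0.067,0.994],
    [0.322,0.495,0.067,0.994],
    [0.322,0.495,0.067,0.994],
    [0.322,0.495,0.067,0.994],
    [0.322,0.495,0.067,0.994]
  ]
}}

```text
t: 18.3
eef_pos: [0.4001, 0.03, 0.28]
eef_rot: [-3.142, -0.0, -1.642]
contact_force: [-0.2, -0.0, -0.0]
width: 0.417
gripper_force: 0.0
```

Request:
{"method": "drive_tool", "body": {
  "steps": [
    [0.679,-0.317,0.266,0.993],
    [0.679,-0.317,0.266,0.993],
    [0.679,-0.317,0.266,0.993],
    [0.679,-0.317,0.266,0.993],
    [0.679,-0.317,0.266,0.993],
    [0.679,-0.317,0.266,0.993],
    [0.679,-0.317,0.266,0.993],
    [0.679,-0.317,0.266,0.993]
  ]
}}

```text
t: 19.1
eef_pos: [0.48, -0.1793, 0.2004]
eef_rot: [3.141, 0.0, -2.42]
contact_force: [-0.9, -0.5, -0.5]
width: 0.422
gripper_force: 0.0
```

Request:
{"method": "drive_tool", "body": {
  "steps": [
    [0.076,-0.436,0.467,0.789],
    [0.076,-0.436,0.467,0.789],
    [0.076,-0.436,0.467,0.789],
    [0.076,-0.436,0.467,0.789],
    [0.076,-0.436,0.467,0.789],
    [0.076,-0.436,0.467,0.789],
    [0.076,-0.436,0.467,0.789],
    [0.076,-0.436,0.467,0.789]
  ]
}}

```text
t: 19.9
eef_pos: [0.5497, -0.2928, 0.0621]
eef_rot: [-3.14, 0.002, -3.04]
contact_force: [0.0, -0.1, -0.1]
width: 0.421
gripper_force: 0.0
```

Run:
```python
from h import *
plan([(.549,-.2935,.005,3.24)])
pv=view('wrist'); im=cams.grab_frame('wrist'); cv2.imwrite('pics/w7.png',im); c=im.astype(int)
m=(c.min(2)>170).astype(np.uint8); n,l,st,ce=cv2.connectedComponentsWithStats(m)
for k in range(1,n):
    if st[k,4]<300: continue
    ys,xs=np.where(l==k); pts=np.c_[xs,ys].astype(float)
    P=back(pts,[.011]*len(pts),pv)[:,:2]; mu=P.mean(0); d=np.linalg.svd(P-mu,full_matrices=0)[2][0]; d*=np.sign(d[0])
    t=(P-mu)@d; print(st[k],'ang',np.arctan2(d[1],d[0]),'mean',mu,'tail',mu+d*t.min(),'neckend',mu+d*t.max(),np.ptp(t))
```

```text
[0.002, -0.002, 0.19, 0.004] 
[ 243  151   18  157 2483] ang 0.10057333968123218 mean [ 0.5607 -0.2922] tail [ 0.5092 -0.2974] neckend [ 0.6272 -0.2855] 0.11857691416884383
```

Request:
{"method": "drive_tool", "body": {
  "steps": [
    [0.002,0,0.05,0],
    [0.002,0,0.1,0],
    [0.002,0,0.13,0],
    [0.002,0,0.155,0],
    [0.002,0,0.172,0],
    [0.002,0,0.184,0],
    [0.002,0,0.19,0],
    [0.002,0,0.19,0]
  ]
}}

```text
t: 20.75
eef_pos: [0.5485, -0.2937, 0.003]
eef_rot: [-3.141, -0.0, -3.043]
contact_force: [0.1, -0.1, 0.1]
width: 0.417
gripper_force: 0.0
```

Request:
{"method": "drive_tool", "body": {
  "steps": [
    [0,0,0,0],
    [0,0,0,0],
    [0,0,0,0],
    [0,0,0,0],
    [0,0,0,0],
    [0,0,0,0],
    [0,0,0,0],
    [0,0,0,0]
  ],
  "claw": 0,
  "force": 25
}}

```text
t: 21.55
eef_pos: [0.5488, -0.2938, 0.0035]
eef_rot: [-3.141, 0.001, -3.043]
contact_force: [-0.8, -0.2, 5.6]
width: 0.141
gripper_force: 27.2
```

Run:
```python
from h import *
plan([(.549,-.2935,.28,4.0), (.46,-.05,.28,4.78), (.38,.1,.28,5.56), (.4569,.2934,.25,6.204)])
```

```text
[-0.001, 0.001, -0.922, -0.968] 
[-0.421, 0.755, 0.0, -0.993] 
[-0.517, 0.232, 0.0, -0.993] 
[-0.234, -0.652, 0.1, -0.82]
```

Request:
{"method": "drive_tool", "body": {
  "steps": [
    [0,0,-0.1,0],
    [0,0,-0.3,0],
    [0,0,-0.5,-0.19],
    [0,0,-0.7,-0.38],
    [0,0,-0.85,-0.57],
    [0,0,-0.922,-0.76],
    [0,0,-0.922,-0.95],
    [0,0,-0.922,-0.968]
  ]
}}

```text
t: 22.35
eef_pos: [0.5489, -0.2939, 0.2807]
eef_rot: [-3.139, 0.0, -2.28]
contact_force: [-0.5, -0.0, -1.1]
width: 0.141
gripper_force: 26.1
```

Request:
{"method": "drive_tool", "body": {
  "steps": [
    [-0.421,0.755,0,-0.993],
    [-0.421,0.755,0,-0.993],
    [-0.421,0.755,0,-0.993],
    [-0.421,0.755,0,-0.993],
    [-0.421,0.755,0,-0.993],
    [-0.421,0.755,0,-0.993],
    [-0.421,0.755,0,-0.993],
    [-0.421,0.755,0,-0.993]
  ]
}}

```text
t: 23.15
eef_pos: [0.4596, -0.0505, 0.2789]
eef_rot: [3.14, -0.0, -1.506]
contact_force: [0.5, -0.4, -0.6]
width: 0.136
gripper_force: 26.1
```

Request:
{"method": "drive_tool", "body": {
  "steps": [
    [-0.517,0.232,0,-0.993],
    [-0.517,0.232,0,-0.993],
    [-0.517,0.232,0,-0.993],
    [-0.517,0.232,0,-0.993],
    [-0.517,0.232,0,-0.993],
    [-0.517,0.232,0,-0.993],
    [-0.517,0.232,0,-0.993],
    [-0.517,0.232,0,-0.993]
  ]
}}

```text
t: 23.95
eef_pos: [0.3801, 0.0992, 0.2793]
eef_rot: [3.141, 0.0, -0.729]
contact_force: [0.3, 0.4, 0.5]
width: 0.146
gripper_force: 26.1
```

Request:
{"method": "drive_tool", "body": {
  "steps": [
    [-0.234,-0.652,0.1,-0.82],
    [-0.234,-0.652,0.1,-0.82],
    [-0.234,-0.652,0.1,-0.82],
    [-0.234,-0.652,0.1,-0.82],
    [-0.234,-0.652,0.1,-0.82],
    [-0.234,-0.652,0.1,-0.82],
    [-0.234,-0.652,0.1,-0.82],
    [-0.234,-0.652,0.1,-0.82]
  ]
}}

```text
t: 24.75
eef_pos: [0.4563, 0.2918, 0.2499]
eef_rot: [3.141, -0.0, -0.083]
contact_force: [0.5, 0.5, -0.7]
width: 0.142
gripper_force: 26.1
```

Run:
```python
from h import *
plan([(.4569,.2934,.160,6.204)])
im=cams.grab_frame('wrist'); cv2.imwrite('pics/w8.png',im)
```

```text
[0.001, -0.005, 0.3, -0.004]
```

Request:
{"method": "drive_tool", "body": {
  "steps": [
    [0,-0.004,0.06,0],
    [0,-0.004,0.1,0],
    [0,-0.004,0.14,0],
    [0,-0.004,0.18,0],
    [0,-0.004,0.21,0],
    [0,-0.004,0.24,0],
    [0,-0.004,0.27,0],
    [0,-0.004,0.3,0]
  ]
}}

```text
t: 25.6
eef_pos: [0.4569, 0.2947, 0.1597]
eef_rot: [-3.141, -0.001, -0.079]
contact_force: [-2.6, -0.3, 11.0]
width: 0.141
gripper_force: 31.8
```

Run:
```python
from h import *
im=cams.grab_frame('wrist'); cv2.imwrite('pics/w9.png',im)
c=cams.grab_frame('scene'); cv2.imwrite('pics/s9.png',c)
plan([(.37,.25,.30,5.43),(.36,.25,.30,4.65),(.36,.25,.30,3.87),(.37,.247,.2994,3.09)])
```

```text
[-0.275, 0.17, -0.47, 0.986] 
[-0.021, 0.025, -0.0, 0.993] 
[-0.0, 0.0, -0.0, 0.993] 
[-0.018, -0.029, 0.002, 0.993]
```

Request:
{"method": "drive_tool", "body": {
  "steps": [
    [0,0,-0.12,0],
    [-0.05,0,-0.28,0],
    [-0.2,0.1,-0.42,0.18],
    [-0.275,0.17,-0.47,0.37],
    [-0.275,0.17,-0.47,0.56],
    [-0.275,0.17,-0.47,0.75],
    [-0.275,0.17,-0.47,0.94],
    [-0.275,0.17,-0.47,0.986]
  ]
}}

```text
t: 26.5
eef_pos: [0.3703, 0.25, 0.3006]
eef_rot: [-3.141, -0.0, -0.859]
contact_force: [-0.3, 0.8, -0.2]
width: 0.143
gripper_force: 30.8
```

Request:
{"method": "drive_tool", "body": {
  "steps": [
    [-0.021,0.025,0,0.993],
    [-0.021,0.025,0,0.993],
    [-0.021,0.025,0,0.993],
    [-0.021,0.025,0,0.993],
    [-0.021,0.025,0,0.993],
    [-0.021,0.025,0,0.993],
    [-0.021,0.025,0,0.993],
    [-0.021,0.025,0,0.993]
  ]
}}

```text
t: 27.3
eef_pos: [0.3604, 0.2498, 0.3005]
eef_rot: [3.142, -0.0, -1.63]
contact_force: [-0.8, -0.3, 0.0]
width: 0.147
gripper_force: 30.8
```

Request:
{"method": "drive_tool", "body": {
  "steps": [
    [0,0,0,0.993],
    [0,0,0,0.993],
    [0,0,0,0.993],
    [0,0,0,0.993],
    [0,0,0,0.993],
    [0,0,0,0.993],
    [0,0,0,0.993],
    [0,0,0,0.993]
  ]
}}

```text
t: 28.1
eef_pos: [0.3604, 0.2498, 0.3006]
eef_rot: [-3.142, -0.0, -2.409]
contact_force: [0.1, -0.4, -0.1]
width: 0.144
gripper_force: 30.8
```

Request:
{"method": "drive_tool", "body": {
  "steps": [
    [-0.018,-0.029,0.002,0.993],
    [-0.018,-0.029,0.002,0.993],
    [-0.018,-0.029,0.002,0.993],
    [-0.018,-0.029,0.002,0.993],
    [-0.018,-0.029,0.002,0.993],
    [-0.018,-0.029,0.002,0.993],
    [-0.018,-0.029,0.002,0.993],
    [-0.018,-0.029,0.002,0.993]
  ]
}}

```text
t: 28.9
eef_pos: [0.3702, 0.2469, 0.3]
eef_rot: [-3.141, -0.0, 3.094]
contact_force: [0.4, 0.4, -0.0]
width: 0.143
gripper_force: 30.8
```

Run:
```python
from h import *
pw=view('wrist'); a=cams.grab_frame('wrist'); cv2.imwrite('pics/w10.png',a); c=cams.grab_frame('scene'); cv2.imwrite('pics/s10.png',c)
o=status.get_obs(); print(o['eef_pos'],o['eef_rot'])
sv=view('scene'); B=np.array([np.cos(o['eef_rot'][2]),np.sin(o['eef_rot'][2]),0])
pt=lambda s,f:o['eef_pos']+np.array([0,0,.0035])-B*s*np.cos(f)-np.array([0,0,1])*s*np.sin(f)
for f in np.radians([30,40,45,50]): print(np.degrees(f),'scene tip,tail',proj([pt(.116,f),pt(-.04,f)],sv).ravel(),'wrist tail',proj([pt(-.04,f)],pw)[0],'tip',proj([pt(.116,f)],pw)[0])
z=cv2.resize(c[40:150,180:290],(384,384),interpolation=cv2.INTER_CUBIC)
cv2.imwrite('pics/w10c.png',np.hstack([a[:,96:],z]))
```

```text
[0.3702 0.2469 0.3   ] [-3.1415 -0.      3.0928]
29.999999999999996 scene tip,tail [222.8636  89.3266 165.7069  66.0105] wrist tail [251.3532 201.6217] tip [251.9125 328.7094]
40.0 scene tip,tail [218.8367  91.956  166.9172  64.9215] wrist tail [251.2817 216.0791] tip [251.9875 302.2216]
45.0 scene tip,tail [216.4442  93.0373 167.6921  64.4556] wrist tail [251.2483 224.2176] tip [252.0196 289.4863]
50.0 scene tip,tail [213.825   93.9574 168.5731  64.0479] wrist tail [251.2173 232.8475] tip [252.0485 277.0393]
```

View pics/w10c.png

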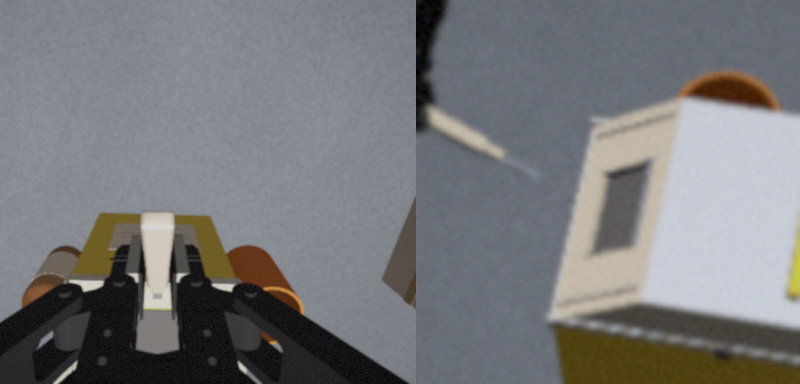

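Run:
```python
from h import *
b=lambda L:(*(w([(-.065-.707*L,-.001,0)],[.5744,.232,-.0791])[0,:2]),.2055+.707*L,3.063)
plan([b(.14),b(.02)])
```

```text
[-0.136, -0.003, -0.015, 0.038] 
[-0.283, -0.0, 0.283, -0.0]
```

Request:
{"method": "drive_tool", "body": {
  "steps": [
    [-0.09,-0.003,-0.015,0.038],
    [-0.136,-0.003,-0.015,0.038],
    [-0.136,-0.003,-0.015,0.038],
    [-0.136,-0.003,-0.015,0.038],
    [-0.136,-0.003,-0.015,0.038],
    [-0.136,-0.003,-0.015,0.038],
    [-0.136,-0.003,-0.015,0.038],
    [-0.136,-0.003,-0.015,0.038]
  ]
}}

```text
t: 29.8
eef_pos: [0.4106, 0.2439, 0.3046]
eef_rot: [3.142, 0.0, 3.061]
contact_force: [0.5, -0.5, -0.1]
width: 0.142
gripper_force: 30.8
```

Request:
{"method": "drive_tool", "body": {
  "steps": [
    [-0.036,0,0.036,0],
    [-0.072,0,0.072,0],
    [-0.108,0,0.108,0],
    [-0.144,0,0.144,0],
    [-0.18,0,0.18,0],
    [-0.215,0,0.215,0],
    [-0.25,0,0.25,0],
    [-0.283,0,0.283,0]
  ]
}}

```text
t: 30.6
eef_pos: [0.4964, 0.2368, 0.2185]
eef_rot: [-3.141, -0.0, 3.06]
contact_force: [0.2, 0.4, -1.0]
width: 0.141
gripper_force: 30.8
```

Request:
{"method": "drive_tool", "body": {
  "steps": [
    [0,0,0,0],
    [0,0,0,0],
    [0,0,0,0],
    [0,0,0,0],
    [0,0,0,0],
    [0,0,0,0],
    [0,0,0,0],
    [0,0,0,0]
  ],
  "claw": 0.55
}}

```text
t: 31.4
eef_pos: [0.4955, 0.237, 0.2197]
eef_rot: [-3.142, 0.0, 3.06]
contact_force: [-0.1, 0.1, -1.1]
width: 0.551
gripper_force: 0.0
```

Request:
{"method": "drive_tool", "body": {
  "steps": [
    [0.02,0,-0.08,0],
    [0.06,0,-0.16,0],
    [0.12,0,-0.24,0],
    [0.2,0,-0.3,0],
    [0.28,0,-0.3,0],
    [0.35,0,-0.3,0],
    [0.4,0,-0.3,0],
    [0.4,0,-0.3,0]
  ]
}}

```text
t: 32.2
eef_pos: [0.3746, 0.2468, 0.31]
eef_rot: [3.141, 0.0, 3.061]
contact_force: [0.5, 0.0, 0.4]
width: 0.549
gripper_force: 0.0
```

Run:
```python
from h import *
c=cams.grab_frame('scene'); t=cams.grab_frame('top')
z=lambda i,x,y,s:cv2.resize(i[y:y+s,x:x+s],(390,390),interpolation=cv2.INTER_CUBIC)
a0=cv2.imread('pics/top0.png')
cv2.imwrite('pics/f.png',np.hstack([z(c,180,40,130),z(t,100,130,130)]))
# objects that must stay: difference in the tray & bench
d=cv2.absdiff(a0,t).max(2); n,l,st,ce=cv2.connectedComponentsWithStats((d>35).astype(np.uint8)); print([(s.tolist()) for s in st[1:] if s[4]>15])
# flap grey region, mean colour now vs. start
print(a0[216:226,140:160].mean((0,1)),t[216:226,140:160].mean((0,1)))
```

```text
[[332, 183, 7, 5, 16], [356, 185, 9, 44, 192], [324, 188, 13, 29, 111], [15, 258, 138, 126, 8781], [0, 317, 47, 67, 1307], [15, 352, 17, 12, 109]]
[100.85   99.445 102.125] [103.305 101.88  104.555]
```

View pics/f.png

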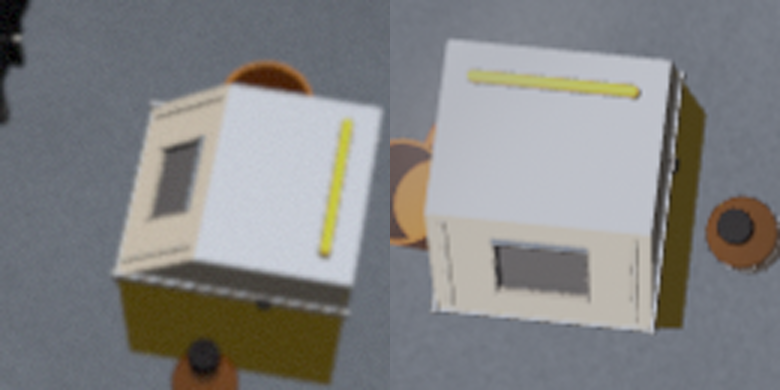

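The picture shows the bin with its grey flap shut (mouth at about (175,178) in the left crop and (540,270) in the right). The bottle and jug have not moved. Comparing the top view with the first one, only the syringe and scalpel are gone from the tray, and neither lies on the bench.

```bash
python3 -c "
from workcell import ticket; print(ticket.finish_job())"
```

```text
the job is handed in; nothing more can be done
None
```

The syringe and the scalpel each went through the flap sharp end first and dropped into the bin; the last pictures show the flap shut and the other items unmoved, and the job is handed in at about 32 s (the hand-in returned no verdict).

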